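Post the mint tin through the sprung flap of the entry drop box

TASK

Someone left the wooden comb lying across the flap of the clear drop box. Lay the comb flat in the empty wooden tray without dropping it, then push the blue mint tin base-first down through the sprung flap until it is right inside the box and the flap has closed behind it. Leave the bowl, the coin tray and the pen where they are.

Things in the scene. Friction and masses are not known exactly. Their poses are not given: they have to be found in the camera images.
- box: Drop box fixed to the console: wood plinth 100 x 130 x 12 mm, clear acrylic walls, aluminium top plate 74 (x) x 110 (y) mm, its top 132 mm above the console. A centred slot in the plate, 33 (x) x 66 (y) mm, is closed by a black spring flap; below, a shaft 39 x 66 mm, its +x wall flush with the slot, ends at a floor 12 mm above the console. Origin: centre of the underside; y along the slot's long side.
- slot (a point): Centre of the slot, in the top face of the plate (132 mm above the console); axes as the box. A half-inserted tin is held by the flap's pressure; it falls free only once its top is some 36 mm below the plate, then stands on the shaft floor with its top 42 mm below the plate. Shut fingertips up to 27 mm across box x and 60 mm along y can follow the tin down.
- flap (a joint): Angle of the black plastic flap (rad): 0 shut (level, 1 mm below the plate's top), growing to 1.6 as it swings down into the box. Hinged on the slot's long edge on the box's -x side; open, it reaches 32 mm down. Its spring needs about 4 N at mid-slot to start opening, presses a part against the +x shaft wall, and shuts the flap when nothing is in it.
- comb: Wooden comb 150 mm long (its y) x 32 mm wide (its x) x 10 mm thick, about 40 g, lying flat across the slot on the box's top plate at the start. Origin: centre of its underside; z up. Its spine is on the -x side, the teeth point to +x.
- tray: Empty dark wooden tray fixed to the console, outside 112 (x) x 212 (y) x 22 mm high, walls 6 mm, inside 100 x 200 mm, inner floor 6 mm above the console. Origin: centre of the underside.
- tin: Blue plastic mint tin with a small latch, standing upright on its base on the console: 26 mm thick (its x), 60 mm wide (its y), 78 mm tall, 50 to 100 g. Origin: centre of its base; z up. It fits the slot with its thickness along the slot's x (either way round).
- tin_center (a point): Centre of the mint tin, 39 mm above its base.
- bowl: Black ceramic bowl, 130 mm across, 55 mm high; bystander. Origin: centre of the underside.
- coins: Clear acrylic tray of coins, 110 (x) x 150 (y) x 25 mm; bystander. Origin: centre of the underside.
- pen: Silver aluminium pen, 10 mm thick, 134 mm long (its y), lying down; bystander. Origin: on the underside near its middle.

How it is judged:
By the outcome, as a careful person would: the job done as asked, in the order asked, and still so for the second after the job is handed in, with the robot touching nothing.
It also fails if it takes over 72 s, if anything falls off the work surface, if the arm or the gripper's body presses on something with over 40 N, if the wrist force passes 120 N, or if a joint passes its speed limit or range.

ROBOT

A 6-joint arm with a two-finger parallel gripper is mounted at the origin on the work surface. World frame = base frame: x ahead of the robot, y to its left, z up, the work surface at z = 0. Lengths are in m, angles in rad, forces in N, time in s.
With the tool pointing down it reaches from about 0.375 to 0.9 m from the base axis. Payload 3.1 kg.
Tool frame: the origin (TCP) lies midway between the tips of the shut fingers; the grasp point (between the pads) lies 19 mm behind it (manip.tcp_to_grasp is the distance from the TCP to the grasp point, in m); z points along the fingers, y is the line along which they close (so a half turn about z gives the same grasp; the last joint's range is limited). The gripper opens to 85 mm and grips with 20 to 120 N. Pads are 22 mm wide; open, the fingers measure 114 mm over their backs; the gripper's body (76 mm by 85 mm) begins 54 mm behind the grasp point. The pads swing forward as they close: fully open they stand 13 mm farther back than shut.
Start: joints at [-1.438, 0.527, 1.433, -0, 1.181, -0.178], TCP at [0.192, -0.595, 0.231] pointing down, gripper open.
Joint ranges: [-3.08, 3.08], [-0.75, 2.2], [0.22, 2.44], [-1.43, 4.57], [0, 2.65], [-2.85, 2.85]. Speed limits (rad/s): [2.79, 2.79, 3.14, 3.14, 3.14, 3.14].

INTERFACE

Orientations are given as a unit quaternion [x, y, z, w].
In Python, from station import manip gives the robot as it stands. The module is installed in compiled form; this text tells all that it offers.
- The arm moves only by the shell command python3 -m crank 'ROWS' [OPENING] [FORCE]. ROWS is JSON, a list of rows, each a list of 2 entries, a list of its own where there are three numbers: the shift along the tool's x, y, z in cm, then the turn about the tool's z in degrees. In form: [[[x, y, z], spin], ...]. A call has 1 to 10 rows; each row is the pose to reach, as a shift and turn from the pose commanded when the call began, along the tool's axes at that moment; what a row does not reach only later rows make up. A row lasts 1/10 s, in which the tool goes at most 50 mm and 8.59 degrees, less where a joint would pass 70% of its speed; a pose out of reach is approached as far as the arm can. A call with a gripper value outside its range is refused whole. OPENING is the finger opening in cm, from 0 to 8.54, set as the call begins (- or left out, the last holds). The fingers move at their own pace and stop on an object; FORCE is the grip in N (left out, the last holds). Time passes only in rows, so rows that repeat a pose let the fingers close. It gives the time, the measured TCP pose, the force and the opening at its end, in the units of the state.
- manip.sense(): the state, without advancing time (a new reading comes with each control period).
- manip.snapshot(name): name is "scene" or "top"; returns the picture (480x640x3 uint8, red, green, blue); there is no depth.
- manip.camera_params(name): a dict with "fx", "fy", "cx", "cy" (pixels), "k1" (the pictures are not rectified: a ray, as slopes to the right and down, at radius r is drawn at 1 + k1 r^2 times it, then the intrinsics apply), "pose" (4x4, takes a point from camera to world coordinates). Camera axes: x right, y up, looking along -z (the intrinsics and any distortion apply to the point x, -y, -z); pixel columns grow to the right and rows downward; lengths in m; the calibration is good to about 2 mm. A picture is of the moment at which its call begins. camera_params takes no time and is no camera call.
- manip.sign_off(): hands the job in, once; it reports no verdict.
The state is a dict: "t": time; "q": joint angles; "qd": joint speeds; "tau": joint torques, N m; "tcp_pos": TCP position; "tool_rot": TCP orientation; "force": force on the tool from outside, world axes, zero at the start; "ft_torque": the same for the moment, N m; "finger_gap": opening from 0.0 (shut) to 1.0 (fully open).
Only numpy, scipy, OpenCV 4.12 (cv2) and the standard library are available. Lean on these libraries where they do the work, as an engineer would, in place of code of your own. Each camera call takes 0.05 s, during which the arm holds its last target. There are 200 camera calls.

## Working session

There is one attempt and no reset: what is moved stays moved. The work goes in short steps, Python scripts to look and compute and a shell command to move; the robot and the scene stay as the last step left them, time stands still between calls to the robot, and variables do not carry over. Pictures are saved under pics/ and viewed, on a budget of 10 in all, crops included, one or two more only if the job needs it, and the job is handed in when it is done.

```bash
mkdir -p pics
python3 - <<'E'
from station import manip
import cv2,numpy as np
np.set_printoptions(precision=4,suppress=True)
print(manip.sense())
for n in("scene","top"):
    cv2.imwrite(f"pics/{n}0.png",manip.snapshot(n)[:,:,::-1]); print(n,manip.camera_params(n))
print(manip.tcp_to_grasp)
E
```

```text
{'t': 0.0, 'q': array([-1.4375,  0.5284,  1.4339,  0.    ,  1.1813, -0.1785]), 'qd': array([-0.0016,  0.0008,  0.0005, -0.0004,  0.0015,  0.0003]), 'tau': array([ -0.0004, -44.2352, -17.8026,  -0.0003,   0.0085,  -0.    ]), 'tcp_pos': array([ 0.1917, -0.5942,  0.2303]), 'tool_rot': array([ 0.9879,  0.1553,  0.    , -0.0011]), 'force': array([0.2537, 0.1231, 0.1991]), 'ft_torque': array([-0.0172, -0.0049,  0.0498]), 'finger_gap': 0.998329413390737}
scene {'fx': 433.3783082928123, 'fy': 433.3783082928123, 'cx': 317.31876538587017, 'cy': 235.67711329657922, 'k1': -0.08525240733159072, 'pose': array([[ 0.2121, -0.8186,  0.5338,  0.9707],
       [ 0.9772,  0.1709, -0.1261, -0.0946],
       [ 0.012 ,  0.5484,  0.8361,  0.7329],
       [ 0.    ,  0.    ,  0.    ,  1.    ]])}
top {'fx': 471.7306316465003, 'fy': 471.7306316465003, 'cx': 310.8317274211682, 'cy': 235.47938780895458, 'k1': -0.02456189369906106, 'pose': array([[-0.108 ,  0.9693, -0.2207,  0.3831],
       [-0.9942, -0.1054,  0.0238,  0.0199],
       [-0.0002,  0.222 ,  0.9751,  0.9375],
       [ 0.    ,  0.    ,  0.    ,  1.    ]])}
0.0187
```

View pics/scene0.png

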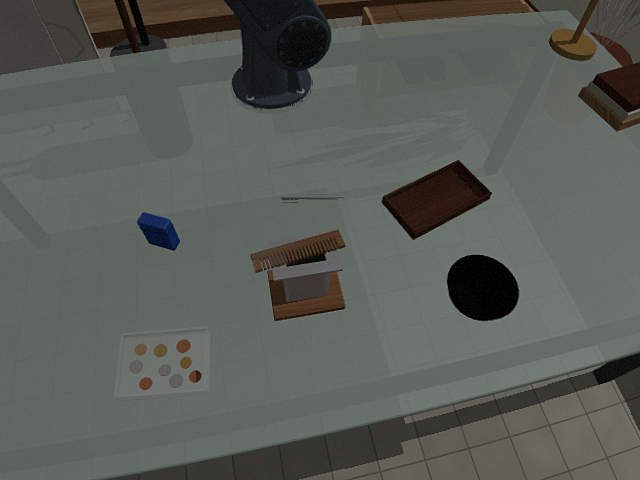

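View pics/top0.png

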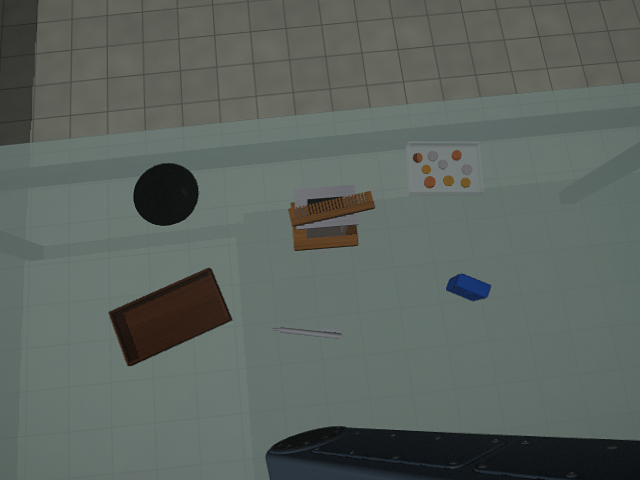

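The scene view shows the tin at (158,231), the comb at (298,252) on the box, the tray at (437,199) and the pen at (312,197). The top view shows the tin at (468,287), the comb at (332,208), the tray at (171,316) and the pen at (307,331). Next I'll enlarge the parts that matter.

```bash
cat > h.py <<'E'
from station import manip
import cv2,numpy as np
np.set_printoptions(precision=4,suppress=True)
def ray(n,px):
    c=manip.camera_params(n);px=np.atleast_2d(np.float64(px))
    K=np.array([[c["fx"],0,c["cx"]],[0,c["fy"],c["cy"]],[0,0,1]])
    u=cv2.undistortPoints(px[:,None],K,np.array([c["k1"],0,0,0.]))[:,0]
    d=np.c_[u[:,0],-u[:,1],-np.ones(len(u))]@c["pose"][:3,:3].T
    return c["pose"][:3,3],d
def onplane(n,px,z):
    o,d=ray(n,px); return o+d*((z-o[2])/d[:,2:])
def proj(n,P):
    c=manip.camera_params(n);p=(np.atleast_2d(P)-c["pose"][:3,3])@c["pose"][:3,:3]
    u=np.c_[p[:,0],-p[:,1]]/-p[:,2:]; u=u*(1+c["k1"]*(u**2).sum(1,keepdims=True))
    return u*[c["fx"],c["fy"]]+[c["cx"],c["cy"]]
def two(a,b):
    (o,d),(p,e)=ray("top",a),ray("scene",b); d,e=d[0],e[0]
    s=np.linalg.lstsq(np.c_[d,-e],p-o,rcond=None)[0]
    A,B=o+d*s[0],p+e*s[1]; return (A+B)/2,np.linalg.norm(A-B)
def crop(im,x,y,w,h,k): return cv2.resize(np.ascontiguousarray(im[y:y+h,x:x+w]),None,fx=k,fy=k,interpolation=cv2.INTER_CUBIC)
E
python3 - <<'E'
from h import *
t=cv2.imread("pics/top0.png");s=cv2.imread("pics/scene0.png")
# cols: 100px*4=400 wide ; rows 75px*4=300
q=lambda im,x,y:crop(im,x,y,100,75,4)
im=np.vstack([np.hstack([q(t,282,180),q(s,247,225)]),np.hstack([q(t,420,250),q(s,110,190)])])
cv2.imwrite("pics/c1.png",np.clip(im*1.6,0,255).astype(np.uint8))
for n,im in(("top",t),("scene",s)):
    b=im.astype(int);hsv=cv2.cvtColor(im,cv2.COLOR_BGR2HSV)
    m={"tin":(b[...,0]>b[...,2]+40),"brown":(b[...,2]>b[...,0]+22)}
    for k,v in m.items():
        cs,_=cv2.findContours(v.astype(np.uint8),0,2)
        for c in cs:
            if 200<cv2.contourArea(c)<15000: print(n,k,cv2.contourArea(c),cv2.boundingRect(c),cv2.approxPolyDP(c,2.5,True)[:,0].tolist())
E
```

```text
top tin 728.5 (446, 273, 45, 28) [[446, 287], [474, 300], [486, 297], [490, 285], [461, 273], [449, 279]]
top brown 4787.0 (110, 268, 120, 98) [[208, 268], [110, 312], [128, 365], [229, 319], [208, 271], [209, 275], [123, 313], [139, 355], [138, 359], [127, 362], [110, 313]]
top brown 2156.0 (288, 191, 87, 59) [[370, 191], [345, 196], [344, 200], [342, 197], [331, 202], [319, 202], [318, 205], [309, 204], [308, 207], [303, 206], [303, 212], [299, 206], [300, 214], [296, 207], [297, 216], [294, 203], [290, 203], [288, 210], [293, 226], [294, 249], [357, 244], [355, 225], [347, 226], [344, 235], [307, 238], [305, 229], [297, 230], [294, 225], [374, 207]]
scene tin 516.5 (138, 213, 42, 37) [[142, 213], [138, 222], [146, 227], [147, 224], [154, 226], [155, 229], [152, 228], [159, 232], [161, 228], [169, 240], [165, 243], [162, 238], [163, 245], [169, 241], [174, 249], [179, 240], [170, 221]]
scene brown 1531.5 (268, 270, 78, 50) [[268, 271], [275, 319], [345, 306], [336, 272], [330, 273], [327, 296], [287, 303], [282, 281], [274, 282], [271, 270]]
scene brown 1181.5 (251, 230, 94, 41) [[
[... 801 characters left out ...]
598, 40, 42, 65) [[611, 40], [605, 47], [623, 67], [598, 75], [636, 104], [639, 102], [639, 63], [632, 65], [629, 54]]
scene brown 1256.5 (549, 0, 49, 61) [[597, 0], [591, 0], [576, 31], [559, 29], [552, 33], [549, 43], [554, 50], [571, 59], [592, 56], [596, 46], [581, 32]]
scene brown 3472.5 (314, 0, 221, 25) [[314, 0], [327, 18], [361, 13], [362, 24], [534, 11], [524, 0], [400, 0], [396, 5], [394, 3], [398, 0]]
scene brown 3005.0 (137, 0, 103, 38) [[137, 0], [149, 34], [167, 37], [239, 28], [239, 20], [235, 15], [231, 16], [233, 12], [223, 0]]
scene brown 1490.0 (77, 0, 50, 48) [[77, 0], [90, 33], [99, 33], [92, 35], [97, 40], [97, 47], [115, 44], [126, 37], [122, 34], [125, 31], [114, 0]]
```

View pics/c1.png

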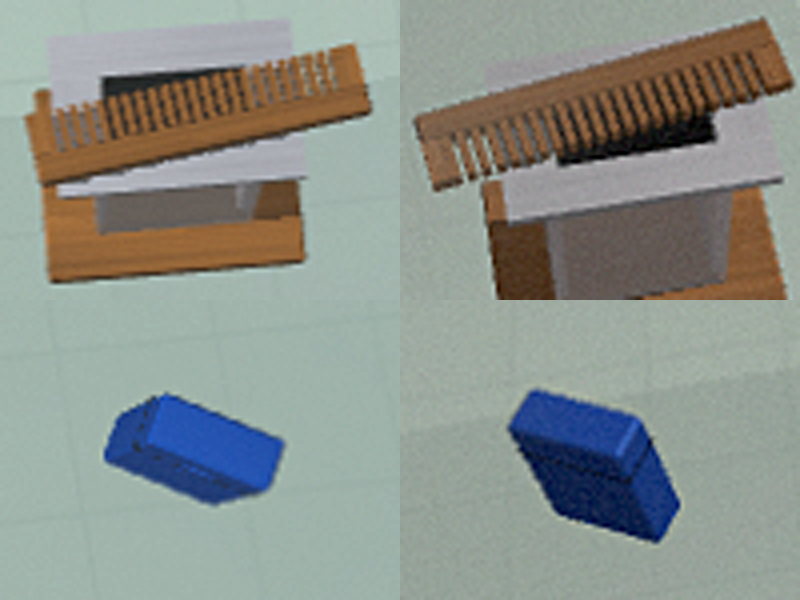

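The enlarged views give the comb, plate and slot, and tin top-face corners. The top-view comb corners are about (288.5,209), (370.7,191), (374.3,206.5) and (292.3,224.5). The plate corners are (294,189), (354.5,184.5), (358.3,224) and (297,227).

Run:
```python
from h import *
def rep(name,n,o,pts,z,k=4):
    P=onplane(n,np.array(pts)/k+o,z); e=np.diff(np.r_[P,P[:1]],axis=0)[:,:2]
    print(name,n,"c",P.mean(0),"edges mm",np.linalg.norm(e,axis=1)*1e3,"ang",np.degrees(np.arctan2(e[:,1],e[:,0])))
T=(282,180);S=(247,225)
rep("comb","top",T,[(26,115),(355,43),(370,104),(42,181)],.142)
rep("comb","scene",S,[(415,117),(764,18),(792,83),(432,182)] -np.array((400,0)),.142)
rep("plate","top",T,[(48,37),(290,18),(305,176),(60,190)],.132)
rep("tin","top",(420,250),[(165,95),(285,140),(270,188),(150,147)],.078)
rep("tin","scene",(110,190),[(132,90),(240,115),(215,166),(110,130)],.078)
rep("tray","top",(0,0),[(110,312),(128,365),(230.5,319),(210,268)],.022,1)
rep("tray","scene",(0,0),[(491,193),(457,161),(384,198),(415,235)],.022,1)
rep("plinth","top",T,[(50,273),(300,252)],.012)
print("slot corners top",onplane("top",np.array([(100,77),(245,66)])/4+T,.132))
print("slot lower corners scene",onplane("scene",np.array([(160,165),(315,138)])/4+S,.132))
print("plate scene near corners",onplane("scene",np.array([(108,218),(382,179)])/4+S,.132))
print("pen",onplane("top",[(273,328),(342,334)],.005), "bowl",onplane("top",[(166,194)],.05),"coins",onplane("top",[(407,142),(482,145),(482,192),(408,190)],.025))
```

```text
comb top c [ 0.609  -0.0414  0.142 ] edges mm [148.83    28.6549 147.7808  30.6746] ang [ -83.3533 -174.5578   97.4309    7.5073]
comb scene c [ 0.6133 -0.0414  0.142 ] edges mm [147.8454  33.1507 148.4777  30.587 ] ang [  96.9059    6.1231  -84.0894 -175.0852]
plate top c [ 0.6157 -0.0323  0.132 ] edges mm [108.962   73.3517 108.0218  70.7987] ang [-91.4819 177.7729  87.1671  -1.4688]
tin top c [ 0.4518 -0.2885  0.078 ] edges mm [57.7026 23.5548 56.8619 25.4125] ang [-117.3701  152.1356   64.4942  -25.8647]
tin scene c [ 0.4588 -0.2875  0.078 ] edges mm [56.5311 29.3299 57.3146 23.691 ] ang [  63.2065  -24.4943 -122.4255  154.8267]
tray top c [0.4627 0.2839 0.022 ] edges mm [107.7684 208.9462 108.0139 208.1739] ang [-162.6197  -71.8842   17.7918  108.1853]
tray scene c [0.4696 0.2839 0.022 ] edges mm [108.0546 206.0874 106.7797 209.9106] ang [-159.9127  -70.5171   18.0451  109.1273]
plinth top c [ 0.5686 -0.0302  0.012 ] edges mm [125.6956 125.6956] ang [-91.3076  88.6924]
slot corners top [[ 0.632  -0.0001  0.132 ]
 [ 0.6301 -0.065   0.132 ]]
slot lower corners scene [[ 0.6339 -0.0633  0.132 ]
 [ 0.6344 -0.0004  0.132 ]]
plate scene near corners [[ 0.653  -0.0872  0.132 ]
 [ 0.6581  0.0214  0.132 ]]
pen [[ 0.4188  0.0901  0.005 ]
 [ 0.393  -0.0418  0.005 ]] bowl [[0.6983 0.2734 0.05  ]] coins [[ 0.7664 -0.223   0.025 ]
 [ 0.7433 -0.3778  0.025 ]
 [ 0.6422 -0.3582  0.025 ]
 [ 0.6625 -0.2088  0.025 ]]
```

```bash
cat >> h.py <<'E'
from scipy.spatial.transform import Rotation as R
def go(x,y,z,phi):
    "shift (cm, tool axes) and spin (deg) to a world TCP target; phi = world angle of tool x"
    s=manip.sense(); M=R.from_quat(s["tool_rot"]).as_matrix()
    p=np.degrees(np.arctan2(M[1,0],M[0,0]))
    print("shift cm",np.round(M.T@(np.array([x,y,z])-s["tcp_pos"])*100,2),"spin",round(-((phi-p+180)%360-180),1),
      "| t %.1f tcp %s phi %.1f tilt %.2f F %s gap %.1fmm"%(s["t"],s["tcp_pos"],p,np.degrees(np.arccos(-M[2,2])),s["force"],s["finger_gap"]*85.4))
E
python3 -c "
from h import *
go(.611,-.041,.22,97)"
```

```text
shift cm [ 56.88 -39.79   1.14] spin -79.1 | t 0.1 tcp [ 0.1917 -0.5942  0.2304] phi 17.9 tilt 0.11 F [0.3955 0.1687 0.4484] gap 85.4mm
```

```bash
python3 -m crank '[[[56.9,-39.8,1.1],-79],[[56.9,-39.8,1.1],-79],[[56.9,-39.8,1.1],-79],[[56.9,-39.8,1.1],-79],[[56.9,-39.8,1.1],-79],[[56.9,-39.8,1.1],-79],[[56.9,-39.8,1.1],-79],[[56.9,-39.8,1.1],-79],[[56.9,-39.8,1.1],-79],[[56.9,-39.8,1.1],-79]]' 4.8 40; python3 -c "
from h import *
go(.611,-.041,.16,97)"
```

```text
t: 1.1
tcp_pos: [0.4945, -0.1945, 0.2232]
tool_rot: [0.662, 0.749, -0.0, -0.0]
force: [0.3, -1.3, -0.8]
finger_gap: 0.563
shift cm [13.81 13.44  6.32] spin 0.0 | t 1.1 tcp [ 0.4945 -0.1945  0.2232] phi 97.0 tilt 0.02 F [ 0.288  -1.3189 -0.7525] gap 48.0mm
```

```bash
python3 -m crank '[[[13.8,13.4,3],0],[[13.8,13.4,4],0],[[13.8,13.4,4],0],[[13.8,13.4,4],0],[[13.8,13.4,4],0],[[13.8,13.4,4],0],[[13.8,13.4,4],0],[[13.8,13.4,4],0]]'; python3 -c "
from h import *
go(.611,-.041,.135,97)
t=manip.snapshot('top')[:,:,::-1];s=manip.snapshot('scene')[:,:,::-1]
im=np.hstack([crop(t,272,150,130,130,3),crop(s,227,190,130,130,3)])
cv2.imwrite('pics/c2.png',np.clip(im*1.5,0,255).astype(np.uint8))"
```

```text
t: 1.9
tcp_pos: [0.6097, -0.0447, 0.1837]
tool_rot: [0.664, 0.748, -0.0, 0.0]
force: [-0.0, -0.1, -0.5]
finger_gap: 0.561
shift cm [0.36 0.17 4.87] spin -0.2 | t 1.9 tcp [ 0.6097 -0.0447  0.1837] phi 96.8 tilt 0.01 F [-0.027  -0.0597 -0.5006] gap 47.9mm
```

View pics/c2.png

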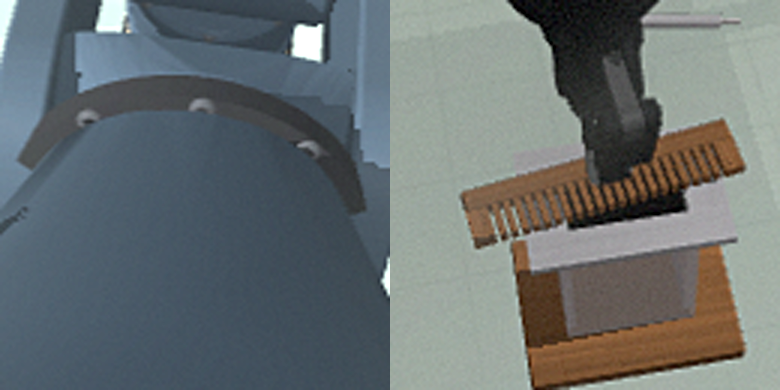

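In the scene view the fingers are straddling the middle of the comb, around (605,170) in the crop. The arm blocks the top camera. I'll lower the gripper.

```bash
python3 -m crank '[[[0.3,0.1,1.5],0],[[0.3,0.1,3],0],[[0.3,0.1,4.2],0],[[0.3,0.1,4.6],0],[[0.3,0.1,4.6],0],[[0.3,0.1,4.6],0]]'; python3 -c "
from h import *
go(.611,-.041,.134,97)"
```

```text
t: 2.6
tcp_pos: [0.6113, -0.0406, 0.1378]
tool_rot: [0.664, 0.748, 0.0, 0.0]
force: [0.6, 0.2, -0.1]
finger_gap: 0.563
shift cm [-0.03 -0.04  0.38] spin -0.2 | t 2.6 tcp [ 0.6113 -0.0406  0.1378] phi 96.8 tilt 0.05 F [ 0.5658  0.1754 -0.0686] gap 48.1mm
```

```bash
python3 -m crank '[[[0,0,0.3],0],[[0,0,0.3],0],[[0,0,0.3],0]]'; python3 -m crank '[[[0,0,0],0],[[0,0,0],0],[[0,0,0],0],[[0,0,0],0],[[0,0,0],0],[[0,0,0],0],[[0,0,0],0]]' 2.6 40; python3 -c "
from h import *
go(.611,-.041,.134,97)"
```

```text
t: 2.9
tcp_pos: [0.6111, -0.0403, 0.1346]
tool_rot: [0.663, 0.748, 0.0, 0.0]
force: [0.8, 0.2, -0.7]
finger_gap: 0.564
t: 3.6
tcp_pos: [0.6113, -0.0403, 0.1348]
tool_rot: [0.663, 0.748, 0.0, 0.0]
force: [0.7, 0.1, 4.8]
finger_gap: 0.358
shift cm [-0.06 -0.04  0.08] spin -0.1 | t 3.6 tcp [ 0.6113 -0.0403  0.1348] phi 96.9 tilt 0.06 F [0.7323 0.1117 4.8102] gap 30.5mm
```

```bash
python3 -m crank '[[[0,0,-0.3],0],[[0,0,-0.8],0],[[0,0,-2],0],[[0,0,-4],0],[[0,0,-6],0],[[0,0,-8],0],[[0,0,-8],0]]'; python3 -c "
from h import *
go(.466,.284,.12,108.5)
s=manip.snapshot('scene')[:,:,::-1]
im=crop(s,207,130,160,160,3)
cv2.imwrite('pics/c3.png',np.clip(im*1.5,0,255).astype(np.uint8))"
```

```text
t: 4.3
tcp_pos: [0.613, -0.0408, 0.218]
tool_rot: [0.663, 0.748, 0.002, 0.003]
force: [0.5, -0.2, -0.1]
finger_gap: 0.359
shift cm [ 34.03 -10.78   9.64] spin -11.6 | t 4.3 tcp [ 0.613  -0.0408  0.218 ] phi 96.9 tilt 0.41 F [ 0.5493 -0.2121 -0.1235] gap 30.7mm
```

View pics/c3.png

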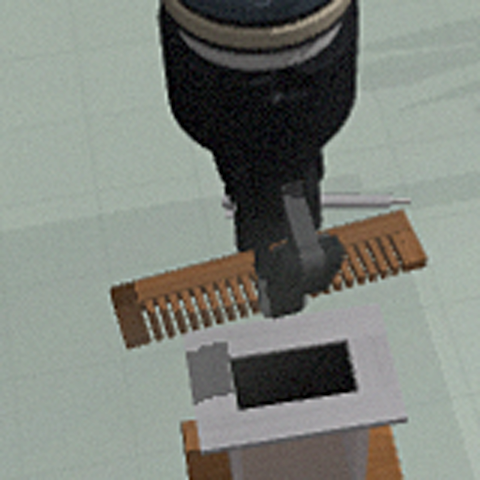

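The comb hangs level in the grip and the slot is now fully visible. In the crop its corners are at (232,360), (350,340), (357,390) and (238,410). I'll carry the comb to the tray.

```bash
python3 -m crank '[[[4,-1.3,0],-3],[[8,-2.6,0],-6],[[12,-3.9,0],-9],[[16,-5.2,0],-11.6],[[20,-6.5,0],-11.6],[[24,-7.7,1],-11.6],[[28,-8.9,3],-11.6],[[32,-10.1,5],-11.6],[[34,-10.8,7],-11.6],[[34,-10.8,9],-11.6]]'; python3 -m crank '[[[0,0,1],0],[[0,0,1],0],[[0,0,1],0]]'; python3 -c "
from h import *
go(.466,.284,.012,108.5)
o=np.array((207,130))
P=onplane('scene',np.array([(232,360),(350,340),(357,390),(238,410)])/3+o,.132);print(P,P.mean(0),np.linalg.norm(np.diff(P,axis=0),axis=1))
P=onplane('scene',np.array([(190,440),(408,414)])/3+o,.132);print(P)
s=manip.snapshot('scene')[:,:,::-1]
im=crop(s,360,110,160,160,3)
cv2.imwrite('pics/c4.png',np.clip(im*1.5,0,255).astype(np.uint8))"
```

```text
t: 5.35
tcp_pos: [0.4601, 0.2866, 0.1226]
tool_rot: [0.583, 0.813, -0.001, -0.001]
force: [0.3, -1.3, -0.6]
finger_gap: 0.358
t: 5.65
tcp_pos: [0.4635, 0.2839, 0.1143]
tool_rot: [0.585, 0.811, -0.0, -0.0]
force: [0.1, 0.0, -0.3]
finger_gap: 0.357
shift cm [-0.07  0.25 10.23] spin -0.1 | t 5.7 tcp [0.4635 0.2839 0.1143] phi 108.4 tilt 0.02 F [ 0.0787  0.0437 -0.3465] gap 30.5mm
[[ 0.6033 -0.0622  0.132 ]
 [ 0.6039  0.0031  0.132 ]
 [ 0.6354 -0.0002  0.132 ]
 [ 0.6344 -0.0644  0.132 ]] [ 0.6192 -0.0309  0.132 ] [0.0653 0.0317 0.0642]
[[ 0.6469 -0.092   0.132 ]
 [ 0.6552  0.0229  0.132 ]]
```

View pics/c4.png

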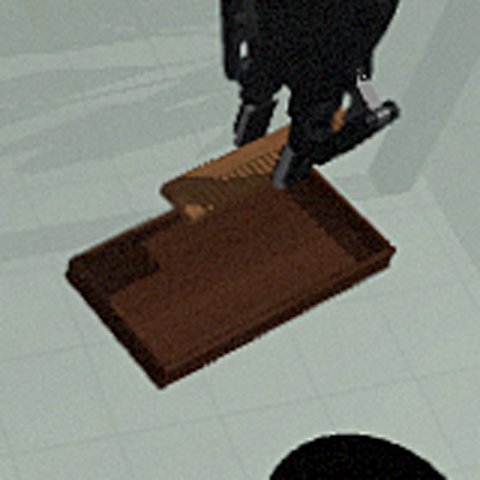

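The comb is level above the tray and in line with its length. I'll lower it gently.

```bash
python3 -m crank '[[[0,0.2,3],0],[[0,0.2,6],0],[[0,0.2,8.5],0],[[0,0.2,9.5],0],[[0,0.2,10],0],[[0,0.2,10.2],0],[[0,0.2,10.2],0],[[0,0.2,10.2],0]]';python3 -m crank '[[[0,0,0.1],0],[[0,0,0.1],0],[[0,0,0.1],0]]'
```

```text
t: 6.5
tcp_pos: [0.4658, 0.2853, 0.0135]
tool_rot: [0.585, 0.811, 0.001, 0.001]
force: [0.4, 0.6, -1.8]
finger_gap: 0.359
t: 6.8
tcp_pos: [0.4651, 0.2851, 0.0117]
tool_rot: [0.584, 0.811, 0.0, 0.0]
force: [-0.2, 0.3, -0.7]
finger_gap: 0.357
```

```bash
python3 -m crank '[[[0,0,0.1],0],[[0,0,0.2],0],[[0,0,0.2],0],[[0,0,0.2],0]]';python3 -m crank '[[[0,0,0.1],0],[[0,0,0.1],0],[[0,0,0.1],0]]'
```

```text
t: 7.2
tcp_pos: [0.4649, 0.285, 0.0093]
tool_rot: [0.584, 0.811, -0.0, -0.0]
force: [0.5, -0.1, -0.7]
finger_gap: 0.357
t: 7.5
tcp_pos: [0.465, 0.285, 0.0088]
tool_rot: [0.584, 0.811, 0.0, 0.0]
force: [-1.1, -0.6, 4.6]
finger_gap: 0.356
```

Contact shows as 4.6 N at the expected height. I'll release and retract, then check.

```bash
python3 -m crank '[[[0,0,0],0],[[0,0,0],0],[[0,0,0],0],[[0,0,0],0],[[0,0,0],0]]' 5; python3 -m crank '[[[0,0,-1],0],[[0,0,-3],0],[[0,0,-6],0],[[0,0,-10],0],[[0,0,-15],0],[[0,0,-18],0],[[0,0,-18],0]]'; python3 -c "
from h import *
go(.455,-.288,.18,63.5-180)
go(.455,-.288,.18,63.5)
print(manip.sense()['q'])"
```

```text
t: 8.0
tcp_pos: [0.465, 0.285, 0.0082]
tool_rot: [0.585, 0.811, -0.0, -0.0]
force: [0.0, 0.1, 0.5]
finger_gap: 0.585
t: 8.7
tcp_pos: [0.4679, 0.2862, 0.194]
tool_rot: [0.584, 0.811, 0.005, 0.003]
force: [-0.1, -1.0, 0.1]
finger_gap: 0.583
shift cm [-54.05 -19.44   1.16] spin -135.0 | t 8.7 tcp [0.4679 0.2862 0.194 ] phi 108.5 tilt 0.66 F [-0.0638 -0.9831  0.1334] gap 49.8mm
shift cm [-54.05 -19.44   1.16] spin 45.0 | t 8.7 tcp [0.4679 0.2862 0.194 ] phi 108.5 tilt 0.66 F [-0.0638 -0.9831  0.1334] gap 49.8mm
[0.3452 0.4696 1.6729 0.     0.9875 0.0226]
```

```bash
python3 -m crank '[[[-5,-1.8,0],-5],[[-10,-3.6,0],-10],[[-15,-5.4,0],-15],[[-20,-7.2,0],-20],[[-25,-9,0],-25],[[-30,-10.8,0],-30],[[-35,-12.6,0],-35],[[-40,-14.4,0],-40],[[-45,-16.2,0],-45],[[-50,-18,0],-45]]' 8.5; python3 -m crank '[[[0,0,0],0],[[0,0,0],0]]'; python3 -c "
from h import *
go(.455,-.288,.14,153.5)"
```

```text
t: 9.7
tcp_pos: [0.4522, -0.2165, 0.1878]
tool_rot: [0.229, 0.973, 0.0, -0.001]
force: [1.3, 0.1, -0.6]
finger_gap: 0.999
t: 9.9
tcp_pos: [0.4524, -0.2156, 0.1876]
tool_rot: [0.231, 0.973, 0.001, -0.001]
force: [-0.4, 1.1, -0.5]
finger_gap: 0.996
shift cm [-3.5  -6.36  4.75] spin -0.2 | t 9.9 tcp [ 0.4524 -0.2156  0.1876] phi 153.3 tilt 0.13 F [-0.3833  1.1052 -0.5108] gap 85.0mm
```

```bash
python3 -m crank '[[[-2,-3.2,1],0],[[-3.5,-6.4,3],0],[[-3.5,-6.4,4.7],0],[[-3.5,-6.4,4.7],0],[[-3.5,-6.4,4.7],0]]'; python3 -c "
from h import *
go(.455,-.288,.048,153.5)
s=manip.snapshot('scene')[:,:,::-1]
im=np.hstack([crop(s,80,150,133,150,3),crop(s,370,140,133,150,3)])
cv2.imwrite('pics/c5.png',np.clip(im*1.6,0,255).astype(np.uint8))"
```

```text
t: 10.4
tcp_pos: [0.4555, -0.2854, 0.141]
tool_rot: [0.229, 0.974, 0.001, -0.001]
force: [-0.5, -0.1, -0.2]
finger_gap: 0.995
shift cm [-0.09 -0.27  9.3 ] spin 0.1 | t 10.4 tcp [ 0.4555 -0.2854  0.141 ] phi 153.6 tilt 0.18 F [-0.5271 -0.0647 -0.227 ] gap 85.0mm
```

View pics/c5.png

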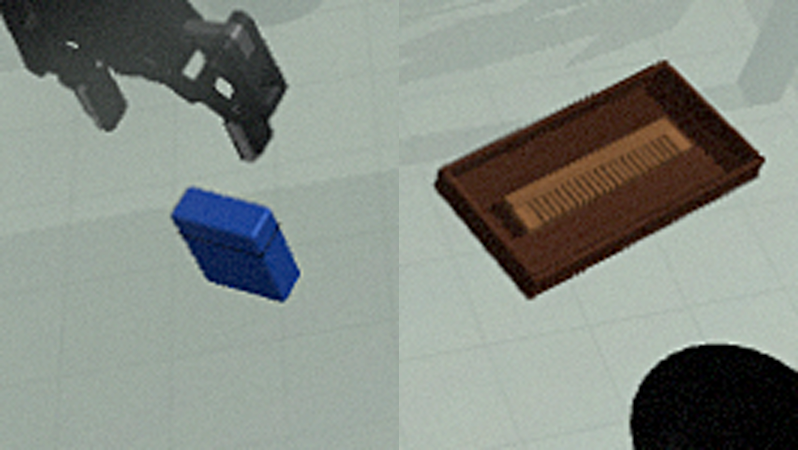

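The comb lies flat in the tray. The fingertips are at about (115,192) and (163,202) full-frame, above the tin. I'll check the camera against the measured TCP.

```bash
python3 -c "
from h import *
P=onplane('scene',[(115,192),(163.5,202)],.154);print(P,P.mean(0))
print(onplane('scene',[(115,192),(163.5,202)],.150).mean(0), proj('scene',[.4555,-.2854,.154]))
t=manip.snapshot('top'); cv2.imwrite('pics/top5.png',t[:,:,::-1])
b=t.astype(int);m=(b[...,2]>b[...,0]+40);print(m.sum())"
```

```text
[[ 0.4407 -0.3318  0.154 ]
 [ 0.4811 -0.248   0.154 ]] [ 0.4609 -0.2899  0.154 ]
[ 0.4574 -0.2913  0.15  ] [[141.574  194.0687]]
0
```

```bash
python3 -m crank '[[[-0.1,-0.3,2],0],[[-0.1,-0.3,5],0],[[-0.1,-0.3,7.5],0],[[-0.1,-0.3,9],0],[[-0.1,-0.3,9.3],0],[[-0.1,-0.3,9.3],0],[[-0.1,-0.3,9.3],0]]'; python3 -m crank '[[[0,0,0],0],[[0,0,0],0],[[0,0,0],0],[[0,0,0],0],[[0,0,0],0],[[0,0,0],0]]' 5.4 60;python3 -c "
from h import *
go(.455,-.288,.048,153.5)"
```

```text
t: 11.2
tcp_pos: [0.4564, -0.2912, 0.0496]
tool_rot: [0.229, 0.973, -0.001, 0.001]
force: [0.4, 0.4, -1.1]
finger_gap: 0.999
t: 11.8
tcp_pos: [0.4565, -0.2915, 0.0498]
tool_rot: [0.23, 0.973, -0.001, 0.001]
force: [1.3, 1.4, 6.6]
finger_gap: 0.695
shift cm [0.29 0.25 0.18] spin -0.1 | t 11.8 tcp [ 0.4565 -0.2915  0.0498] phi 153.4 tilt 0.16 F [1.2689 1.3858 6.5876] gap 59.3mm
```

```bash
python3 -m crank '[[[0,0,-1],0],[[0,0,-4],0],[[0,0,-8],0],[[0,0,-12],0],[[0,0,-16],0],[[0,0,-18],0],[[0,0,-18],0],[[0,0,-18],0]]'; python3 -c "
from h import *
go(.6165,-.032,.23,178.5)"
```

```text
t: 12.6
tcp_pos: [0.4552, -0.2905, 0.2286]
tool_rot: [0.23, 0.973, -0.0, 0.0]
force: [-0.2, -0.3, -0.9]
finger_gap: 0.693
shift cm [-2.88 30.34 -0.14] spin -25.0 | t 12.6 tcp [ 0.4552 -0.2905  0.2286] phi 153.5 tilt 0.01 F [-0.1983 -0.2696 -0.8682] gap 59.2mm
```

```bash
python3 -m crank '[[[-0.5,4,0],-4],[[-1,8,0],-8],[[-1.4,12,0],-12],[[-1.8,16,0],-16],[[-2.2,20,0],-20],[[-2.5,24,0],-25],[[-2.9,28,0],-25],[[-2.9,30.3,0],-25],[[-2.9,30.3,0],-25],[[-2.9,30.3,0],-25]]'; python3 -c "
from h import *
go(.6165,-.032,.21,178.5)
s=manip.snapshot('scene')[:,:,::-1];t=manip.snapshot('top')[:,:,::-1]
cv2.imwrite('pics/s6.png',s)
im=np.hstack([crop(s,240,190,100,140,4),crop(t,270,130,100,140,4)])
cv2.imwrite('pics/c6.png',np.clip(im*1.8,0,255).astype(np.uint8))"
```

```text
t: 13.6
tcp_pos: [0.6156, -0.0322, 0.2261]
tool_rot: [0.013, 1.0, 0.0, -0.002]
force: [-0.3, -0.3, 0.3]
finger_gap: 0.693
shift cm [-0.1   0.02  1.61] spin 0.0 | t 13.6 tcp [ 0.6156 -0.0322  0.2261] phi 178.5 tilt 0.27 F [-0.2981 -0.2629  0.2982] gap 59.2mm
```

View pics/c6.png

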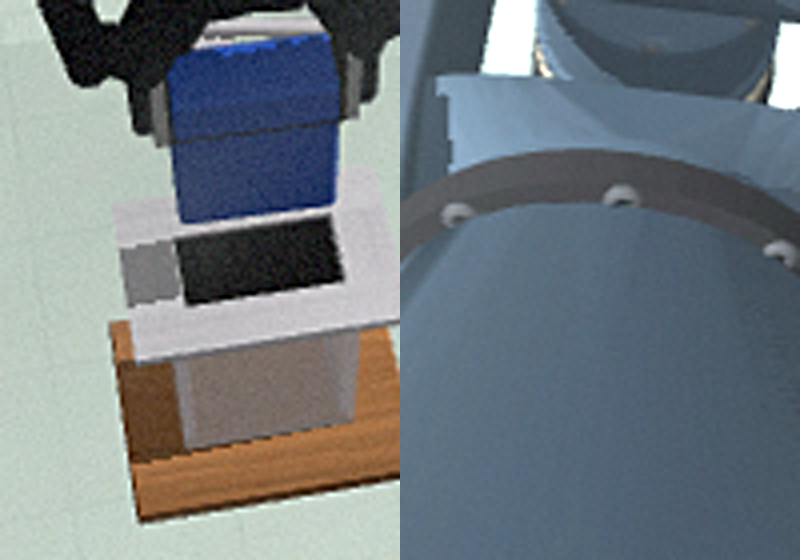

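The tin hangs over the slot. In the crop its near bottom edge runs (180,223)–(336,203), and the slot corners are (177,238), (332,217), (343,278) and (187,304). I'll compare the two within this one camera.

```bash
python3 -c "
from h import *
o=np.array((240,190))
# pixel-centre correction for resize: u=(U+.5)/4-.5
f=lambda p:(np.array(p)+.5)/4-.5+o
T=onplane('scene',f([(180,223),(337,203)]),.1763);S=onplane('scene',f([(177,238),(332,217),(343,278),(187,304)]),.132)
ang=lambda a,b:np.degrees(np.arctan2(*(b-a)[1::-1]))
print('tin edge',T,np.linalg.norm(T[1]-T[0]),ang(T[0],T[1]));print('slot',S,S.mean(0),ang(S[0],S[1]),ang(S[3],S[2]))
th=np.radians(88.5);tc=T.mean(0)[:2]-.013*np.array([np.sin(th),-np.cos(th)])
print('tin centre',tc,'offset tin-slot mm',(tc-S.mean(0)[:2])*1e3)
"
```

```text
tin edge [[ 0.6224 -0.0628  0.1763]
 [ 0.6258 -0.0026  0.1763]] 0.060215897294427834 86.77993943585366
slot [[ 0.6015 -0.0627  0.132 ]
 [ 0.6045  0.0012  0.132 ]
 [ 0.6336 -0.0008  0.132 ]
 [ 0.6325 -0.064   0.132 ]] [ 0.618  -0.0316  0.132 ] 87.26670928401722 89.03489676000626
tin centre [ 0.6111 -0.0324] offset tin-slot mm [-6.9647 -0.7773]
```

```bash
python3 -m crank '[[[-0.6,0.05,1],0],[[-0.6,0.05,2.5],0],[[-0.6,0.05,3.6],0],[[-0.6,0.05,3.6],0],[[-0.6,0.05,3.6],0]]'; python3 -c "
from h import *
go(.6165,-.032,.21,178.5)
s=manip.snapshot('scene')[:,:,::-1]
im=crop(s,255,215,90,75,8)
cv2.imwrite('pics/c7.png',np.clip(im*1.8,0,255).astype(np.uint8))"
```

```text
t: 14.2
tcp_pos: [0.6228, -0.0329, 0.1919]
tool_rot: [0.014, 1.0, 0.0, -0.0]
force: [0.3, -0.2, -0.5]
finger_gap: 0.694
shift cm [ 0.63  0.07 -1.8 ] spin -0.1 | t 14.2 tcp [ 0.6228 -0.0329  0.1919] phi 178.4 tilt 0.05 F [ 0.296  -0.2455 -0.5314] gap 59.3mm
```

View pics/c7.png

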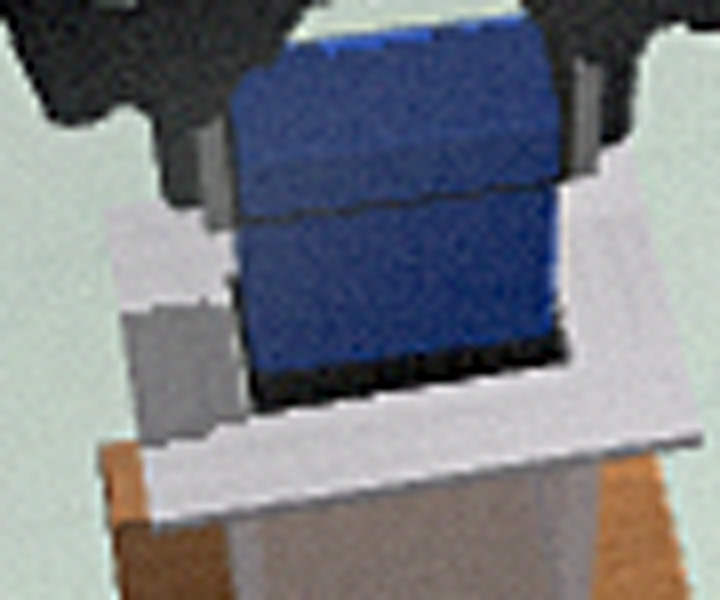

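Now lower, the tin's bottom edge runs (252,372)–(553,338) in the crop and the slot's near edge (250,412)–(568,358).

```bash
python3 -c "
from h import *
o=np.array((255,215));f=lambda p:(np.array(p)+.5)/8-.5+o
T=onplane('scene',f([(252,372),(553,338)]),.1421);S=onplane('scene',f([(250,412),(568,358)]),.132);B=onplane('scene',f([(148,520),(700,437)]),.131)
for n,a in(('tin',T),('slot',S),('plate',B)): d=a[1]-a[0];print(n,a,'mid',a.mean(0),np.linalg.norm(d),np.degrees(np.arctan2(d[1],d[0])))
"
```

```text
tin [[ 0.6301 -0.0636  0.1421]
 [ 0.6346 -0.0041  0.1421]] mid [ 0.6323 -0.0338  0.1421] 0.059692104627837334 85.62083955036488
slot [[ 0.6331 -0.065   0.132 ]
 [ 0.634  -0.0006  0.132 ]] mid [ 0.6336 -0.0328  0.132 ] 0.06443837916869626 89.23081738573889
plate [[ 0.6522 -0.0886  0.131 ]
 [ 0.6564  0.0211  0.131 ]] mid [ 0.6543 -0.0338  0.131 ] 0.10982217316745524 87.8091276766467
```

```bash
python3 -m crank '[[[0.15,0.07,0],-1],[[0.15,0.07,0],-1],[[0.15,0.07,0.4],-1],[[0.15,0.07,0.8],-1],[[0.15,0.07,1.2],-1],[[0.15,0.07,1.4],-1],[[0.15,0.07,1.4],-1]]'; python3 -m crank '[[[0,0,0.4],0],[[0,0,0.8],0],[[0,0,0.8],0]]'; python3 -c "
from h import *
go(.6165,-.032,.15,178.5);print(manip.sense()['ft_torque'])"
```

```text
t: 14.95
tcp_pos: [0.622, -0.0316, 0.1802]
tool_rot: [0.005, 1.0, -0.0, 0.001]
force: [-2.7, 0.8, 11.5]
finger_gap: 0.694
t: 15.25
tcp_pos: [0.6232, -0.032, 0.1731]
tool_rot: [0.004, 1.0, -0.001, 0.002]
force: [-0.2, 0.3, 10.0]
finger_gap: 0.687
shift cm [0.68 0.   2.31] spin 1.0 | t 15.2 tcp [ 0.6232 -0.032   0.1731] phi 179.5 tilt 0.29 F [-0.1931  0.2977 10.0376] gap 58.6mm
[0.0902 0.2836 0.2061]
```

```bash
python3 -m crank '[[[0,0,0.4],0],[[0,0,0.8],0],[[0,0,0.8],0]]'; python3 -c "
from h import *
go(.6165,-.032,.15,178.5)
s=manip.snapshot('scene')[:,:,::-1]
im=crop(s,255,215,90,75,8)
cv2.imwrite('pics/c8.png',np.clip(im*1.8,0,255).astype(np.uint8))"
```

```text
t: 15.55
tcp_pos: [0.623, -0.0324, 0.164]
tool_rot: [0.004, 1.0, -0.001, 0.002]
force: [-0.5, -1.0, 5.8]
finger_gap: 0.69
shift cm [0.65 0.03 1.4 ] spin 1.0 | t 15.6 tcp [ 0.623  -0.0324  0.164 ] phi 179.5 tilt 0.26 F [-0.4557 -0.9659  5.7906] gap 59.0mm
```

View pics/c8.png

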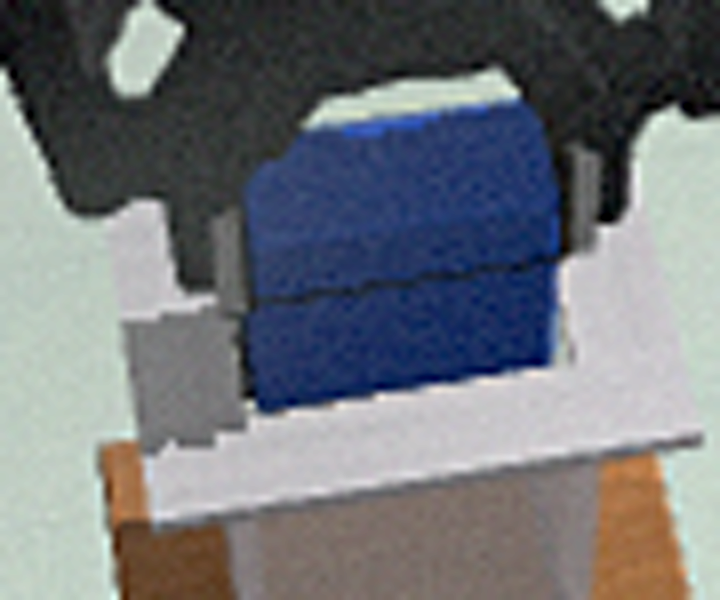

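The tin has entered the slot along its whole edge, and the force has dropped to 5.8 N. I'll continue down.

```bash
python3 -m crank '[[[0,0,0.5],0],[[0,0,1],0],[[0,0,1.5],0],[[0,0,2],0],[[0,0,2.3],0],[[0,0,2.3],0]]'; python3 -m crank '[[[0,0,0.2],0],[[0,0,0.4],0],[[0,0,0.6],0],[[0,0,0.6],0]]'
```

```text
t: 16.2
tcp_pos: [0.6223, -0.0317, 0.1387]
tool_rot: [0.005, 1.0, -0.0, 0.001]
force: [2.9, 0.5, -2.3]
finger_gap: 0.688
t: 16.6
tcp_pos: [0.6214, -0.0317, 0.1331]
tool_rot: [0.005, 1.0, -0.0, -0.0]
force: [3.6, 0.5, -1.3]
finger_gap: 0.694
```

```bash
python3 -m crank '[[[0,0,0],0],[[0,0,0],0],[[0,0,0],0],[[0,0,-0.5],0],[[0,0,-2],0],[[0,0,-5],0],[[0,0,-6.5],0],[[0,0,-6.5],0],[[0,0,-6.5],0]]' 8.5; python3 -c "
from h import *
go(.6155,-.032,.175,178.5)
s=manip.snapshot('scene')[:,:,::-1]
im=crop(s,245,200,110,90,7)
cv2.imwrite('pics/c9.png',np.clip(im*1.8,0,255).astype(np.uint8))"
```

```text
t: 17.5
tcp_pos: [0.621, -0.0316, 0.1984]
tool_rot: [0.005, 1.0, 0.0, -0.0]
force: [-0.5, 0.8, 0.6]
finger_gap: 0.996
shift cm [ 0.55 -0.04  2.34] spin 1.0 | t 17.5 tcp [ 0.621  -0.0316  0.1984] phi 179.5 tilt 0.02 F [-0.5496  0.7867  0.6055] gap 85.1mm
```

View pics/c9.png

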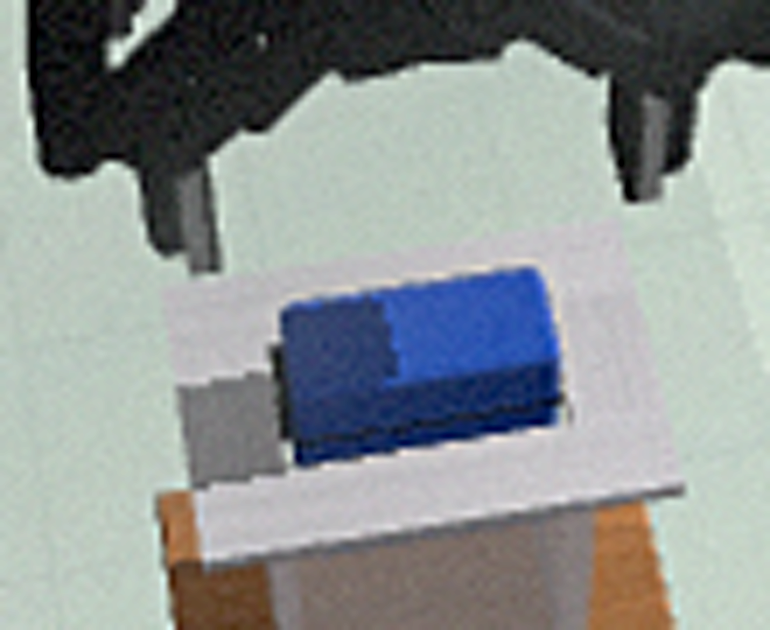

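The tin stands upright in the slot, about 28 mm proud, held by the flap with the fingers clear. I'll shut the fingers and push it down.

```bash
python3 -m crank '[[[0.55,-0.04,0],1],[[0.55,-0.04,0],1],[[0.55,-0.04,0],1],[[0.55,-0.04,0],1],[[0.55,-0.04,0],1],[[0.55,-0.04,0],1],[[0.55,-0.04,0],1],[[0.55,-0.04,1],1],[[0.55,-0.04,2],1],[[0.55,-0.04,2],1]]' 0 40; python3 -m crank '[[[0,0,0.5],0],[[0,0,1],0],[[0,0,1.5],0],[[0,0,2],0],[[0,0,2.5],0],[[0,0,3],0],[[0,0,3.5],0],[[0,0,3.5],0]]';  python3 -c "
from h import *
go(.6155,-.032,.092,178.5)"
```

```text
t: 18.55
tcp_pos: [0.6144, -0.0317, 0.1761]
tool_rot: [0.013, 1.0, 0.001, -0.002]
force: [-0.5, 0.1, -0.3]
finger_gap: -0.002
t: 19.35
tcp_pos: [0.6159, -0.032, 0.1425]
tool_rot: [0.013, 1.0, 0.0, -0.0]
force: [0.5, 0.3, -0.5]
finger_gap: -0.002
shift cm [0.04 0.   5.05] spin -0.0 | t 19.4 tcp [ 0.6159 -0.032   0.1425] phi 178.5 tilt 0.02 F [ 0.525   0.2582 -0.5117] gap -0.2mm
```

```bash
python3 -m crank '[[[0,0,0.5],0],[[0,0,1],0],[[0,0,1.5],0],[[0,0,1.5],0]]'; python3 -m crank '[[[0,0,0.5],0],[[0,0,1],0],[[0,0,1.5],0],[[0,0,2],0],[[0,0,2],0]]';  python3 -c "
from h import *
go(.6155,-.032,.092,178.5)"
```

```text
t: 19.75
tcp_pos: [0.6158, -0.032, 0.1274]
tool_rot: [0.013, 1.0, 0.0, -0.0]
force: [-0.2, 0.1, -0.5]
finger_gap: -0.003
t: 20.25
tcp_pos: [0.6162, -0.0321, 0.1075]
tool_rot: [0.014, 1.0, 0.0, 0.0]
force: [-0.3, -0.4, -0.8]
finger_gap: 0.0
shift cm [0.07 0.   1.55] spin -0.0 | t 20.2 tcp [ 0.6162 -0.0321  0.1075] phi 178.5 tilt 0.02 F [-0.2604 -0.3775 -0.8487] gap 0.0mm
```

```bash
python3 -m crank '[[[0,0,0.4],0],[[0,0,0.8],0],[[0,0,1.2],0],[[0,0,1.5],0],[[0,0,1.5],0],[[0,0,1.5],0]]';  python3 -c "
from h import *
go(.6155,-.032,.2,178.5)"
```

```text
t: 20.85
tcp_pos: [0.6163, -0.0322, 0.0929]
tool_rot: [0.013, 1.0, -0.0, 0.0]
force: [4.2, -0.7, -1.3]
finger_gap: -0.003
shift cm [  0.07   0.02 -10.71] spin -0.0 | t 20.9 tcp [ 0.6163 -0.0322  0.0929] phi 178.5 tilt 0.04 F [ 4.218  -0.6996 -1.2694] gap -0.3mm
```

The flap now presses on the fingers (Fx 4.2 N), so the tin has dropped free. I'll withdraw straight up, then swing aside and check with both cameras.

```bash
python3 -m crank '[[[0,0,-1],0],[[0,0,-2],0],[[0,0,-3.5],0],[[0,0,-5],0],[[0,0,-8],0],[[0,0,-12],0],[[0,0,-12],0]]'; python3 -m crank '[[[3,-4,-1],0],[[6,-8,-2],0],[[9,-12,-2],0],[[12,-16,-2],0],[[15,-20,-2],0],[[17,-24,-2],0],[[17,-28,-2],0],[[17,-30,-2],0],[[17,-30,-2],0]]'; python3 -c "
from h import *
print(manip.sense()['force'])
s=manip.snapshot('scene')[:,:,::-1];t=manip.snapshot('top')[:,:,::-1]
cv2.imwrite('pics/sf.png',s);cv2.imwrite('pics/tf.png',t)
im=np.vstack([np.hstack([crop(s,240,190,120,120,3.2),crop(t,272,160,120,120,3.2)]),cv2.resize(np.hstack([s[100:380,80:540],t[100:380,100:560]]),None,fx=768/920,fy=768/920)[:210]])
cv2.imwrite('pics/c10.png',np.clip(im*1.6,0,255).astype(np.uint8))"
```

```text
t: 21.55
tcp_pos: [0.6175, -0.0323, 0.2194]
tool_rot: [0.013, 1.0, -0.001, 0.004]
force: [0.2, -0.5, 0.1]
finger_gap: 0.004
t: 22.45
tcp_pos: [0.4372, -0.3292, 0.2331]
tool_rot: [0.015, 1.0, 0.0, -0.0]
force: [0.0, 0.6, -0.5]
finger_gap: 0.0
[ 0.0368  0.5576 -0.4925]
```

View pics/c10.png

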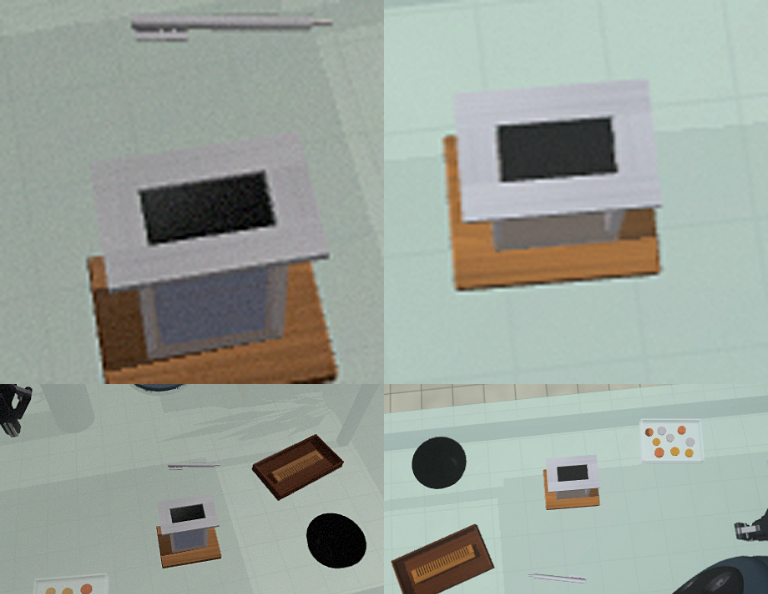

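The flap reads shut and black in both views. The tin shows blue through the acrylic down to the shaft floor, the comb lies flat in the tray, and the robot is clear. I'll compare the bystanders numerically and hand in.

Run:
```python
from h import *
for n,a,b,R_ in(("top","top0","tf",{"pen":(265,318,85,25),"bowl":(125,155,82,78),"coins":(400,135,90,65)}),("scene","scene0","sf",{"pen":(275,185,75,22),"bowl":(440,248,85,78),"coins":(108,320,108,82)})):
    A,B=(cv2.imread(f"pics/{k}.png",0).astype(np.float32) for k in(a,b))
    for k,(x,y,w,h) in R_.items(): print(n,k,"shift px",np.round(cv2.phaseCorrelate(A[y:y+h,x:x+w],B[y:y+h,x:x+w])[0],2))
print(manip.sign_off())
```

```text
top pen shift px [0.02 0.47]
top bowl shift px [0.03 0.02]
top coins shift px [-0.03 -0.01]
scene pen shift px [0.56 0.1 ]
scene bowl shift px [-0.03  0.04]
scene coins shift px [-0.01 -0.02]
the job is handed in; nothing more can be done
None
```

The comb is lying flat in the tray, and the mint tin is inside the drop box with the flap shut behind it. I handed the job in at about 22.6 s of the 72 s allowed.

- **Comb:** I gripped it across the middle, carried it level and set it down gently, with about 4.6 N of contact before release. Both final views show it flat inside the tray.
- **Tin:** I gripped it across its width and pushed it base-first about 49 mm through the flap. I then let go and pushed it down with the shut fingers until their tips were 39 mm below the plate. The flap then pressed on the fingers alone, which meant the tin had dropped free.
- **Final views:** The flap looks level and closed from both cameras, and the tin shows blue through the acrylic. The arm was clear and touching nothing.
- **Bystanders:** Comparing the first and last pictures, the bowl and coin tray moved by less than 0.05 px.
- **Pen:** It read about 0.5 px in both views, roughly 1 mm. The arm never went near it at table height, so I put this down to shading, but I did not confirm it.
- **Disagreement:** The two cameras differed by 3–7 mm in x throughout. I lined the tin up with the slot using one camera only.

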